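Crack open the timed drying box

TASK

Two specimen drying boxes with sticky lid seals stand on the table, and the small wind-up timer stands just in front of the one whose drying time is up. Take that box's lid by its knob, pull until the seal lets go without flinging the lid open, and hold it steadily just ajar, about 15 mm open at the front edge, for at least three seconds so that air seeps in slowly; the program finishes while still holding the lid there. Leave the other box shut and do not disturb the things around.

Things in the scene. Friction and masses are not known exactly. Their poses are not given: they have to be found in the camera images.
- dry_box_a: Specimen drying box A, screwed to the table: clear plastic tray 120 x 104 mm, 70 mm high, on a 140 x 108 x 6 mm aluminium foot, with a flat aluminium lid hinged along one side. Both drying boxes are alike. Origin: centre of the underside, on the table; local -x is the front (knob side), local +x the hinge side, z up.
- dry_box_b: Specimen drying box B, screwed to the table: clear plastic tray 120 x 104 mm, 70 mm high, on a 140 x 108 x 6 mm aluminium foot, with a flat aluminium lid hinged along one side. Both drying boxes are alike. Origin: centre of the underside, on the table; local -x is the front (knob side), local +x the hinge side, z up.
- lid_a (a joint): Lid of drying box A, angle in rad: 0 shut, growing as the front edge rises, at most 0.45. Front edge 126 mm from the hinge axis (0.12 rad = 15 mm open). Its seal sticks: about 14 N up at the knob to start it, fading within the first 0.05 rad; then only its weight and closing spring, 2 to 5 N, are left. Let go, it falls shut.
- lid_b (a joint): Lid of drying box B, angle in rad: 0 shut, growing as the front edge rises, at most 0.45. Front edge 126 mm from the hinge axis (0.12 rad = 15 mm open). Its seal sticks: about 14 N up at the knob to start it, fading within the first 0.05 rad; then only its weight and closing spring, 2 to 5 N, are left. Let go, it falls shut.
- knob_a (a point): Grip point of the lid knob of box A: on the axis of an upright black knob 22 mm in diameter, head 27 mm high, 12 mm below its top and 23 mm above the lid's upper face; with the lid shut it is at local (-0.033, 0, 0.102) of the box. It moves with the lid; axes as the box's when shut, then tilting with the lid.
- knob_b (a point): Grip point of the lid knob of box B: on the axis of an upright black knob 22 mm in diameter, head 27 mm high, 12 mm below its top and 23 mm above the lid's upper face; with the lid shut it is at local (-0.033, 0, 0.102) of the box. It moves with the lid; axes as the box's when shut, then tilting with the lid.
- hinge_a (a point): Middle of the hinge axis of box A's lid, at local (0.062, 0, 0.072) of the box; the axis runs along local y.
- hinge_b (a point): Middle of the hinge axis of box B's lid, at local (0.062, 0, 0.072) of the box; the axis runs along local y.
- timer: White wind-up timer, 66 x 66 mm, 44 mm high with its knob; it stands loose 115 to 130 mm in front of one of the boxes (centre to centre, towards the robot), clearly nearer to it than to the other box. That box is the one to open. Origin: centre of the underside.
- reagent_bottle: Amber bottle with black cap, 46 mm in diameter, 98 mm high, loose, in front of the other box. Origin: centre of the underside. Bystander.
- cotton_jar: White lidded jar, 68 mm in diameter, 90 mm high, loose, behind the boxes. Origin: centre of the underside. Bystander.
- pen: Pen lying on the table, 134 mm. Bystander.
- marker: Marker pen lying behind the boxes, 124 mm. Bystander.
- forceps: Steel forceps lying on the table, 132 mm. Bystander.

How it is judged:
On the way, in this order (a step that is already met when the one before it is completed fails the run):
1. the gripper has hold of the still shut lid of the box with the timer (((horizontal distance between timer and dry_box_a below 0.145 m and contact force between the fingers and dry_box_a above 3 N and value of joint lid_a below 0.05 rad) or (horizontal distance between timer and dry_box_b below 0.145 m and contact force between the fingers and dry_box_b above 3 N and value of joint lid_b below 0.05 rad))), for 0.1 s.
2. its seal has let go and the fingers hold the lid ajar, 10 to 23 mm at the front edge, for three seconds on end (((horizontal distance between timer and dry_box_a below 0.145 m and contact force between the fingers and dry_box_a above 1 N and value of joint lid_a between 0.08 and 0.18 rad) or (horizontal distance between timer and dry_box_b below 0.145 m and contact force between the fingers and dry_box_b above 1 N and value of joint lid_b between 0.08 and 0.18 rad))), for 3 s.
At the end, for the whole second after the job is handed in: The lid of the box with the timer in front is held by the fingers 10 to 23 mm open at its front edge (0.08 to 0.18 rad), steady (under 0.15 rad/s); the other box's lid is shut (under 0.02 rad) (((horizontal distance between timer and dry_box_a below 0.145 m and value of joint lid_a between 0.08 and 0.18 rad and velocity of joint lid_a between -0.15 and 0.15 rad/s and contact force between the fingers and dry_box_a above 1 N and value of joint lid_b below 0.02 rad) or (horizontal distance between timer and dry_box_b below 0.145 m and value of joint lid_b between 0.08 and 0.18 rad and velocity of joint lid_b between -0.15 and 0.15 rad/s and contact force between the fingers and dry_box_b above 1 N and value of joint lid_a below 0.02 rad))); the arm keeps its last pose, push and grip.
It fails at once if the lid is flung open: more than 0.27 rad (34 mm at the front edge) (value of joint any of lid_a, lid_b above 0.27 rad).
It fails at once if the lid of the box without the timer is opened ((horizontal distance between timer and dry_box_a below 0.145 m and value of joint lid_b above 0.05 rad) or (horizontal distance between timer and dry_box_b below 0.145 m and value of joint lid_a above 0.05 rad)).
It fails at once if a bystander is pushed more than 20 mm or knocked over (distance of any of timer, reagent_bottle, cotton_jar, pen, marker, forceps from where it was at the start of the episode above 0.02 m or angle between any of timer, reagent_bottle, cotton_jar's own z axis and vertical above 0.5 rad).
It also fails if it takes over 40 s, if anything falls off the work surface, if the arm or the gripper's body presses on something with over 40 N, if the wrist force passes 120 N, or if a joint passes its speed limit or range.

ROBOT

A 6-joint arm with a two-finger parallel gripper is mounted at the origin on a cart in front of the work surface, level with it; the furniture and walls round the work are solid. World frame = base frame: x ahead of the robot, y to its left, z up, the work surface at z = 0. Lengths are in m, angles in rad, forces in N, time in s.
With the tool pointing down it reaches from about 0.3 to 0.875 m from the base axis. Payload 6.4 kg.
Tool frame: the origin (TCP) lies at the very end of the fingers, on their centre line; the grasp point (between the pads) lies 19 mm behind it; z points along the fingers, y is the line along which they close (so a half turn about z gives the same grasp; the last joint's range is limited). The gripper opens to 85 mm and grips with 20 to 120 N. Pads are 22 mm wide; open, the fingers measure 114 mm over their backs; the gripper's body (76 mm by 85 mm) begins 54 mm behind the grasp point. The pads swing forward as they close: fully open they stand 13 mm farther back than shut.
Start: joints at [1.002, 0.181, 1.607, -0, 1.354, -0.206], TCP at [0.204, 0.538, 0.231] pointing down, gripper open.
Joint ranges: [-2.99, 2.99], [-0.89, 2.07], [0.3, 2.58], [-1.14, 4.28], [0, 2.63], [-3.12, 3.12]. Speed limits (rad/s): [2.57, 2.57, 3.01, 3.14, 3.14, 3.14].

INTERFACE

Orientations are given as a unit quaternion [w, x, y, z].
In Python, from bench import ctrl gives the robot as it stands.
- The arm moves only by the shell command python3 jog.py 'ROWS'. ROWS is a JSON list of rows, 1 to 10 of them, each an object with the fields dx, dy, dz (the shift in m), rx, ry, rz (a rotation vector in rad), jaw (the opening from 0.0 (shut) to 1.0 (fully open)); a field left out counts as zero (the opening has to be given); each row is the pose to reach, as a shift and turn from the pose commanded when the command began, along the tool's axes at that moment; what a row does not reach only later rows make up. A row lasts 1/8 s, in which the tool goes at most 0.0625 m and 0.188 rad, less where a joint would pass 70% of its speed; a pose out of reach is approached as far as the arm can. The fingers move at their own pace and stop on an object; the grip force is fixed at half the most. Time passes only in rows, so rows that do not move let the fingers close. It prints the time, the measured TCP pose, the force, the opening and the grip force at its end. Input that does not fit is refused with a message, and nothing moves.
- ctrl.get_obs(): the state, without advancing time (a new reading comes with each control period).
- ctrl.camera(name): name is "scene" or "side" or "wrist"; returns the picture (420x560x3 uint8, blue, green, red); there is no depth.
- ctrl.camera_params(name): a dict with "fovy" (degrees; the focal length in pixels is half the picture's height over the tangent of half this angle, whatever the lens; pixels are square), "cx", "cy" (the principal point, pixels), "dist" ([k1, k2, p1, p2, k3] as OpenCV has them; the pictures are not rectified), "view" (4x4, takes a point from world to camera coordinates). Camera axes: x right, y up, looking along -z (the intrinsics and any distortion apply to the point x, -y, -z); pixel columns grow to the right and rows downward; lengths in m; the calibration is good to about 2 mm. A picture is of the moment at which its call begins: read the wrist's pose just before it. camera_params takes no time and is no camera call; for the wrist camera it gives the pose at the moment of the call.
- ctrl.hand_in(): hands the job in; it is judged then, once.
The state is a dict: "time_s": time; "q": joint angles; "dq": joint speeds; "joint_efforts": joint torques, N m; "eef_pos": TCP position; "eef_rot": TCP orientation; "wrist_force": force on the tool from outside, world axes, zero at the start; "torque": the same for the moment, N m; "opening": opening from 0.0 (shut) to 1.0 (fully open); "grasp_force": force on a finger pad.
Only numpy, scipy, OpenCV 4.12 (cv2) and the standard library are available. Lean on these libraries where they do the work, as an engineer would, in place of code of your own. Each camera call takes 0.05 s, during which the arm holds its last target. There are 200 camera calls.

## Working session

There is one attempt and no reset: what is moved stays moved. The work goes in short steps, Python scripts to look and compute and a shell command to move; the robot and the scene stay as the last step left them, time stands still between calls to the robot, and variables do not carry over. Pictures are saved under pics/ and viewed, at most 10 in all, crops included, and the job is handed in when it is done.

```bash
ls; mkdir -p pics
python3 - <<'E'
from bench import ctrl
import cv2
o=ctrl.get_obs(); print(o)
for n in("scene","side"):
    cv2.imwrite(f"pics/{n}0.png",ctrl.camera(n)); p=ctrl.camera_params(n); print(n,p)
E
```

```text
bench.py
jog.py
pics
{'time_s': 0.0, 'q': array([ 1.00169757e+00,  1.81517918e-01,  1.60798418e+00,  1.70242953e-05,
        1.35378859e+00, -2.06301466e-01]), 'dq': array([-0.00049478,  0.00068407,  0.00131857,  0.00165691, -0.00079924,
       -0.00058337]), 'joint_efforts': array([ 5.10268765e-04, -4.44880700e+01, -3.51330793e+01, -3.57475319e-04,
        9.25602304e-03, -2.16441572e-05]), 'eef_pos': array([0.20374755, 0.53712014, 0.23040866]), 'eef_rot': array([-3.28672944e-04,  1.80407192e-01,  9.83591645e-01, -7.82859988e-04]), 'wrist_force': array([0.25236636, 0.23210894, 0.2345408 ]), 'torque': array([-0.00924946,  0.0004449 ,  0.01516961]), 'grasp_force': 0.0, 'opening': 1.001774841228191}
scene {'fovy': 44.916641135573144, 'cx': 284.3656170120577, 'cy': 206.3364551241116, 'dist': array([0.05344522, 0.        , 0.        , 0.        , 0.        ]), 'view': array([[ 0.6206241 , -0.7840379 ,  0.01050245, -0.13191775],
       [ 0.58398514,  0.47112269,  0.66106336, -0.51016815],
       [-0.52324667, -0.40413858,  0.75025658, -0.91044623],
       [ 0.        ,  0.        ,  0.        ,  1.        ]])}
side {'fovy': 52.30228258118321, 'cx': 277.16958995628806, 'cy': 215.79357977599153, 'dist': array([-0.13677278,  0.        ,  0.        ,  0.        ,  0.        ]), 'view': array([[-0.83881509, -0.54438923,  0.00544107,  0.60067731],
       [ 0.28165609, -0.42538993,  0.86006584, -0.11873345],
       [-0.46589601,  0.72296872,  0.51015403, -0.86010459],
       [ 0.        ,  0.        ,  0.        ,  1.        ]])}
```

View pics/scene0.png

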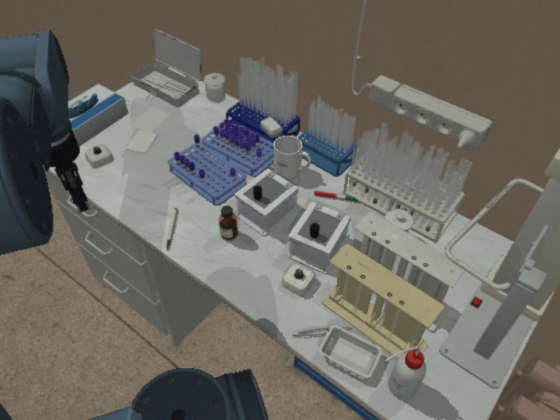

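View pics/side0.png

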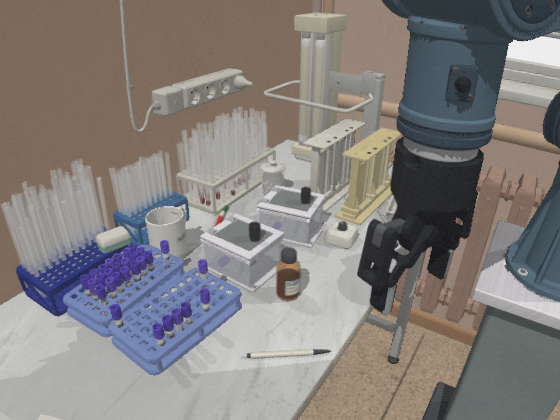

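The scene view shows the timer at (298,277), in front of the right box (knob at 314,230). The bottle (229,222) is in front of the left box (knob at 257,192). In the side view the target knob is at (306,195). I'll measure the knob and the lid next.

```bash
cat > h.py <<'E'
import numpy as np, cv2
from bench import ctrl
def KD(p):
    f=210/np.tan(np.radians(p["fovy"]/2))
    return np.array([[f,0,p["cx"]],[0,f,p["cy"]],[0,0,1.]]),np.array(p["dist"])
def ray(p,uv):
    K,d=KD(p); x,y=cv2.undistortPoints(np.array([[uv]],float),K,d)[0,0]
    V=np.array(p["view"]); R,t=V[:3,:3],V[:3,3]
    v=R.T@np.array([x,-y,-1]); return -R.T@t, v/np.linalg.norm(v)
def onz(p,uv,z):
    c,v=ray(p,uv); return c+v*(z-c[2])/v[2]
def tri(rs):
    A=sum(np.eye(3)-np.outer(v,v) for c,v in rs); b=sum((np.eye(3)-np.outer(v,v))@c for c,v in rs)
    X=np.linalg.solve(A,b); return X,[np.linalg.norm(np.cross(X-c,v)) for c,v in rs]
def proj(p,X):
    K,d=KD(p); V=np.array(p["view"]); q=V[:3,:3]@np.array(X)+V[:3,3]; q=q*[1,-1,-1]
    return cv2.projectPoints(q.reshape(1,1,3),np.zeros(3),np.zeros(3),K,d)[0].ravel()
E
python3 - <<'E'
from h import *
P={n:ctrl.camera_params(n) for n in("scene","side")}
I={n:cv2.imread(f"pics/{n}0.png") for n in P}
g={"A":{"scene":(314,230),"side":(306,195)},"B":{"scene":(257,192),"side":(255,231)},"timerknob":{"scene":(298,272),"side":(342,227)}}
for k,d in g.items():
    rs=[]
    for n,(u,v) in d.items():
        m=(I[n].max(2)<60).astype(np.uint8)
        c,l,s,ct=cv2.connectedComponentsWithStats(m)
        i=min((i for i in range(1,c) if s[i,4]>15),key=lambda i:np.hypot(*(ct[i]-(u,v))))
        print(k,n,s[i],ct[i].round(1)); rs.append(ray(P[n],ct[i]))
    X,e=tri(rs); print(k,X.round(4),np.round(e,4))
a=cv2.resize(I["scene"][160:310,220:370],None,fx=4,fy=4,interpolation=2)
cv2.imwrite("pics/c1.png",a)
b=cv2.resize(I["side"][170:290,190:370],None,fx=4,fy=4,interpolation=2)
cv2.imwrite("pics/c2.png",b)
E
```

```text
A scene [310 223  10  16 129] [314.2 230.3]
A side [301 188   9  16 121] [305.3 195.5]
A [0.5342 0.1669 0.0971] [0.0005 0.0005]
B scene [253 186   9  15 114] [257.4 192.7]
B side [250 223  10  18 163] [254.4 231.8]
B [0.5424 0.3477 0.0966] [0.0004 0.0004]
timerknob scene [295 272   9   7  44] [298.8 274.9]
timerknob side [301 188   9  16 121] [305.3 195.5]
timerknob [0.4926 0.1511 0.0642] [0.0549 0.0549]
```

View pics/c1.png

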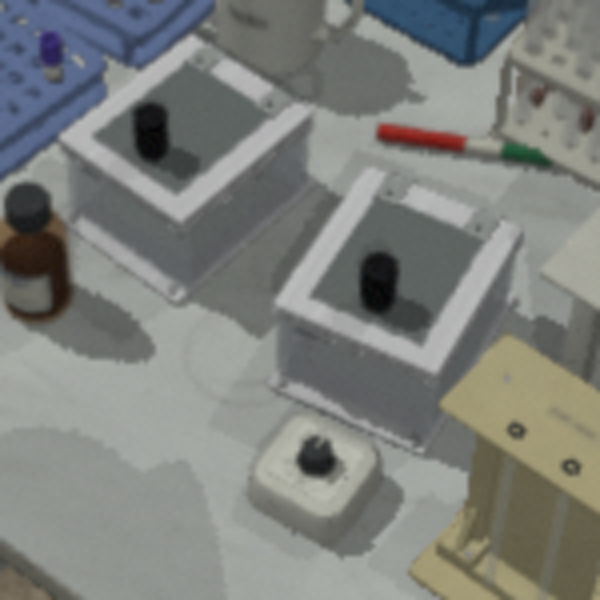

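View pics/c2.png

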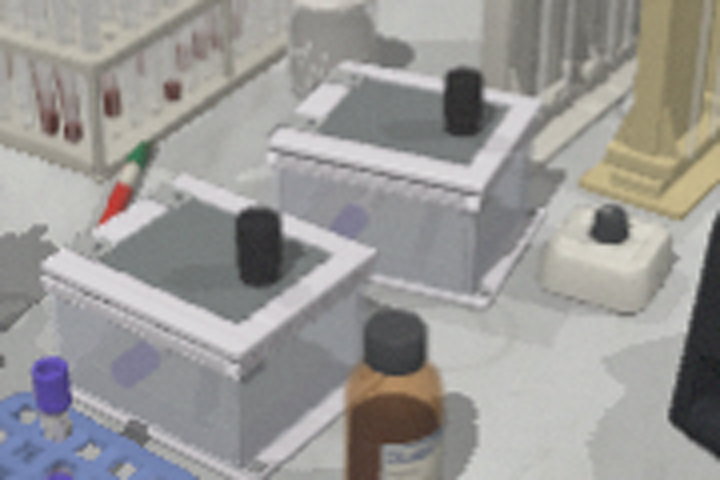

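The crops show the target lid's corners. In c1: front-left (279,300), front-right (433,366), back-right (520,226), back-left (374,168). In c2: front-left (478,195), front-right (540,100), back-left (273,147). The timer stands squarely in front of this box, at about (316,470) in c1.

Run:
```python
from h import *
S,D=ctrl.camera_params("scene"),ctrl.camera_params("side")
c=[onz(S,(220+u/4,160+v/4),.079) for u,v in((279,300),(433,366),(520,226),(374,168))]
d=[onz(D,(190+u/4,170+v/4),.079) for u,v in((478,195),(540,100),(273,147))]
print(np.round(c,4)); print(np.round(d,4))
for n,a,b in(("FR-FL",c[0],c[1]),("BR-BL",c[3],c[2]),("sideFRFL",d[0],d[1])): 
    e=a-b; print(n,np.linalg.norm(e),np.degrees(np.arctan2(-e[0],e[1])))
for n,a,b in(("L",c[0],c[3]),("R",c[1],c[2]),("sideL",d[0],d[2])):
    e=b-a; print(n,np.linalg.norm(e),np.degrees(np.arctan2(e[1],e[0])))
print("timer",onz(S,(220+316/4,160+455/4),.036), "knob tops",onz(S,(220+380/4,160+262/4),.114),onz(D,(190+464/4,170+74/4),.114))
```

```text
[[0.4983 0.211  0.079 ]
 [0.5158 0.1127 0.079 ]
 [0.6353 0.1321 0.079 ]
 [0.6178 0.2292 0.079 ]]
[[0.4928 0.2213 0.079 ]
 [0.5148 0.1091 0.079 ]
 [0.6108 0.2387 0.079 ]]
FR-FL 0.09991017698806154 10.114438130651237
BR-BL 0.09869039815990549 10.215037698011837
sideFRFL 0.11434528949392454 11.098367302017412
L 0.12089782428187838 8.627582181636797
R 0.12104558032620318 9.206968633313608
sideL 0.11935491955790647 8.376741538604065
timer [0.44910321 0.14453091 0.036     ] knob tops [0.53464955 0.16638015 0.114     ] [0.53455068 0.16541409 0.114     ]
```

```bash
cat >> h.py <<'E'
from scipy.spatial.transform import Rotation as Ro
def rel(goal,yaw):
    o=ctrl.get_obs(); w=o["eef_rot"]; R=Ro.from_quat([w[1],w[2],w[3],w[0]])
    y=np.array([-np.sin(yaw),np.cos(yaw),0]); z=np.array([0,0,-1.]); G=Ro.from_matrix(np.c_[np.cross(y,z),y,z])
    print("d",R.inv().apply(np.array(goal)-o["eef_pos"]).round(4),"rv",(R.inv()*G).as_rotvec().round(4),"pos",o["eef_pos"].round(4),"F",o["wrist_force"].round(1),"t",o["time_s"],"op",o["opening"],"gf",o["grasp_force"],"q6",o["q"][5])
E
python3 - <<'E'
from h import *
S,D=ctrl.camera_params("scene"),ctrl.camera_params("side")
for s,d in(((331,260),(346,152)),((345,245),(346,152)),((331,260),(372,132)),((345,245),(372,132))):
    print(tri([ray(S,s),ray(D,d)]))
print("rack foot",onz(D,(336,216),0.0),onz(S,(220+415/4,160+565/4),0))
print("white rack top", onz(S,(364,224),.15),onz(S,(364,224),.1))
rel((.534,.166,.20),.163)
E
```

```text
(array([0.4700479 , 0.07034147, 0.16688827]), [np.float64(0.021642471733601187), np.float64(0.021642471733601332)])
(array([0.49175518, 0.06108817, 0.17326386]), [np.float64(0.0012208633147676002), np.float64(0.001220863314767538)])
(array([0.4281436 , 0.04952875, 0.22085379]), [np.float64(0.015039709063914471), np.float64(0.01503970906391443)])
(array([0.4476015 , 0.04084449, 0.2278063 ]), [np.float64(0.004082979427023081), np.float64(0.004082979427023063)])
rack foot [0.50575882 0.05695221 0.        ] [0.44476401 0.06829803 0.        ]
white rack top [0.58142424 0.06842817 0.15      ] [0.62031404 0.08560431 0.1       ]
d [-0.4404 -0.2298  0.0307] rv [-0.0014 -0.0007 -0.5258] pos [0.2038 0.5372 0.2305] F [0.7 0.4 0.1] t 0.1 op 0.9972461296436542 gf 0.0 q6 -0.20629894329919798
```

```bash
python3 jog.py '[{"dx": -0.055, "dy": -0.029, "dz": 0.004, "rz": -0.07, "jaw": 0.8}, {"dx": -0.11, "dy": -0.058, "dz": 0.008, "rz": -0.14, "jaw": 0.7}, {"dx": -0.165, "dy": -0.087, "dz": 0.012, "rz": -0.21, "jaw": 0.7}, {"dx": -0.22, "dy": -0.115, "dz": 0.016, "rz": -0.28, "jaw": 0.7}, {"dx": -0.275, "dy": -0.144, "dz": 0.02, "rz": -0.35, "jaw": 0.7}, {"dx": -0.33, "dy": -0.173, "dz": 0.024, "rz": -0.42, "jaw": 0.7}, {"dx": -0.385, "dy": -0.2, "dz": 0.028, "rz": -0.49, "jaw": 0.7}, {"dx": -0.44, "dy": -0.23, "dz": 0.03, "rz": -0.526, "jaw": 0.7}, {"dx": -0.44, "dy": -0.23, "dz": 0.03, "rz": -0.526, "jaw": 0.7}, {"dx": -0.44, "dy": -0.23, "dz": 0.03, "rz": -0.526, "jaw": 0.7}]'
python3 - <<'E'
from h import *
rel((.534,.166,.088),.163)
p=ctrl.camera_params("wrist"); im=ctrl.camera("wrist"); cv2.imwrite("pics/w1.png",im)
for X in((.5342,.166,.114),(.5342,.166,.087)): print(proj(p,X))
E
```

```text
time_s: 1.35
eef_pos: [0.5332, 0.1664, 0.2006]
eef_rot: [-0.001, -0.081, 0.997, 0.0]
wrist_force: [0.1, 0.8, -0.2]
opening: 0.703
grasp_force: 0.0
d [-0.0009 -0.0005  0.1126] rv [ 0.0005 -0.0016 -0.001 ] pos [0.5332 0.1664 0.2006] F [ 0.1  0.8 -0.2] t 1.35 op 0.7025416262165749 gf 0.0 q6 -1.6432158400414314
[278.70451229 212.92573427]
[278.71625722 202.66695168]
```

View pics/w1.png

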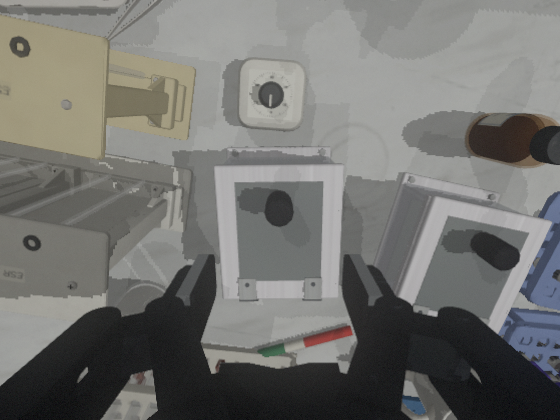

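The wrist view shows the lid square to the gripper, with the knob top at (279,209). That agrees with the predicted (279,213), and the finger path is clear. I'll descend and close.

```bash
python3 jog.py '[{"dx": -0.001, "dz": 0.04, "jaw": 0.7}, {"dx": -0.001, "dz": 0.08, "jaw": 0.6}, {"dx": -0.001, "dz": 0.1, "jaw": 0.6}, {"dx": -0.001, "dz": 0.112, "jaw": 0.6}, {"dx": -0.001, "dz": 0.112, "jaw": 0.6}]'
```

```text
time_s: 2.02
eef_pos: [0.5339, 0.1674, 0.0889]
eef_rot: [-0.001, -0.082, 0.997, 0.0]
wrist_force: [0.2, 0.5, 0.1]
opening: 0.595
grasp_force: 0.0
```

```bash
python3 jog.py '[{"jaw": 0.4}, {"jaw": 0.2}, {"jaw": 0.1}, {"jaw": 0}, {"jaw": 0}, {"jaw": 0}, {"jaw": 0}]'
```

```text
time_s: 2.9
eef_pos: [0.5356, 0.1668, 0.0907]
eef_rot: [0.001, -0.081, 0.997, 0.0]
wrist_force: [-2.8, 1.4, 6.5]
opening: 0.234
grasp_force: 58.6
```

```bash
python3 jog.py '[{"dx": -0.0002, "dz": -0.001, "ry": 0.01, "jaw": 0}, {"dx": -0.0004, "dz": -0.002, "ry": 0.02, "jaw": 0}, {"dx": -0.0007, "dz": -0.003, "ry": 0.03, "jaw": 0}, {"dx": -0.0009, "dz": -0.004, "ry": 0.04, "jaw": 0}, {"dx": -0.0011, "dz": -0.005, "ry": 0.05, "jaw": 0}, {"dx": -0.0011, "dz": -0.005, "ry": 0.05, "jaw": 0}, {"dx": -0.0011, "dz": -0.005, "ry": 0.05, "jaw": 0}]'
```

```text
time_s: 3.78
eef_pos: [0.5346, 0.1667, 0.0914]
eef_rot: [-0.027, -0.081, 0.996, -0.002]
wrist_force: [4.8, 2.0, -19.6]
opening: 0.23
grasp_force: 59.5
```

```bash
python3 jog.py '[{"dx": -0.0002, "dz": -0.001, "ry": 0.01, "jaw": 0}, {"dx": -0.0004, "dz": -0.002, "ry": 0.02, "jaw": 0}, {"dx": -0.0006, "dz": -0.003, "ry": 0.03, "jaw": 0}, {"dx": -0.0006, "dz": -0.003, "ry": 0.03, "jaw": 0}, {"dx": -0.0006, "dz": -0.003, "ry": 0.03, "jaw": 0}]'
```

```text
time_s: 4.4
eef_pos: [0.5339, 0.1666, 0.0919]
eef_rot: [-0.043, -0.081, 0.996, -0.003]
wrist_force: [7.8, 1.7, -32.3]
opening: 0.228
grasp_force: 59.8
```

Run:
```python
from h import *
rel((.534,.166,.088),.163); print(ctrl.get_obs()["torque"],ctrl.get_obs()["eef_rot"])
a=cv2.resize(ctrl.camera("side")[140:270,210:390],None,fx=4,fy=4,interpolation=2)
cv2.imwrite("pics/s2.png",a)
```

```text
d [-0.0004 -0.0006  0.0039] rv [ 0.0008 -0.0866 -0.0001] pos [0.5339 0.1666 0.0919] F [  7.8   1.7 -32.3] t 4.4 op 0.22798856571424836 gf 59.78306472301483 q6 -1.6379774199829058
[ 0.59276078 -2.03181743 -0.00762834] [-0.04315155 -0.08127462  0.99575223 -0.0031424 ]
```

View pics/s2.png

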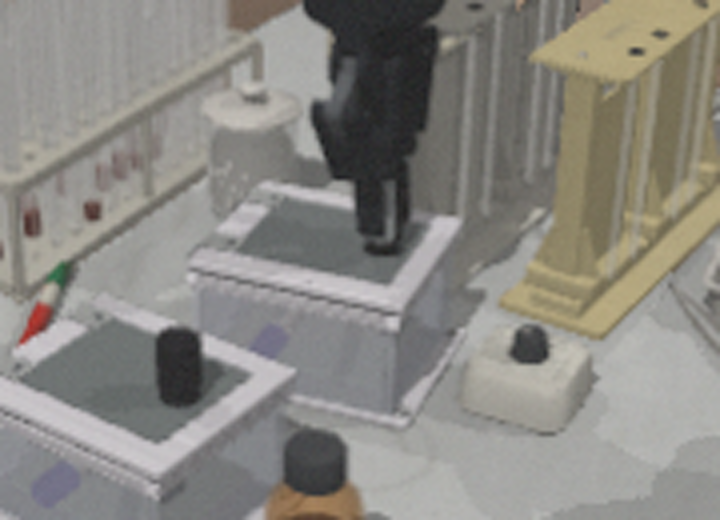

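```bash
python3 jog.py '[{"dz": -0.001, "jaw": 0}, {"dz": -0.001, "jaw": 0}, {"dz": -0.001, "jaw": 0}]'; python3 jog.py '[{"dz": -0.001, "jaw": 0}, {"dz": -0.001, "jaw": 0}, {"dz": -0.001, "jaw": 0}]'
```

```text
time_s: 4.82
eef_pos: [0.5339, 0.1666, 0.092]
eef_rot: [-0.043, -0.081, 0.996, -0.003]
wrist_force: [9.6, 3.8, -38.7]
opening: 0.23
grasp_force: 60.0
time_s: 5.2
eef_pos: [0.5338, 0.1666, 0.0921]
eef_rot: [-0.043, -0.081, 0.996, -0.003]
wrist_force: [12.5, 3.5, -44.9]
opening: 0.23
grasp_force: 60.2
```

```bash
python3 -c "
from bench import ctrl;o=ctrl.get_obs();print(o['wrist_force'],o['torque'])"; python3 jog.py '[{"dx": -0.0004, "ry": -0.02, "jaw": 0}, {"dx": -0.0008, "ry": -0.04, "jaw": 0}, {"dx": -0.0008, "ry": -0.04, "jaw": 0}]'; python3 -c "
from bench import ctrl;o=ctrl.get_obs();print(o['wrist_force'],o['torque'],o['eef_rot'])"
```

```text
[ 12.456721     3.45451746 -44.87102039] [ 0.74913072 -3.09611733  0.06523952]
time_s: 5.58
eef_pos: [0.5343, 0.1666, 0.092]
eef_rot: [-0.024, -0.081, 0.996, -0.001]
wrist_force: [14.6, 3.8, -45.9]
opening: 0.232
grasp_force: 60.2
[ 14.61724478   3.81110942 -45.91101983] [ 0.73835598 -2.59894465  0.05764053] [-0.023579   -0.08120804  0.9964172  -0.00142937]
```

```bash
python3 jog.py '[{"jaw": 0}, {"jaw": 0}, {"jaw": 0}, {"jaw": 0}, {"jaw": 0}, {"jaw": 0}, {"jaw": 0}, {"jaw": 0}]'
python3 - <<'E'
from h import *
o=ctrl.get_obs(); print(o["joint_efforts"].round(2),o["q"].round(4),o["torque"])
cv2.imwrite("pics/w2.png",ctrl.camera("wrist"))
E
```

```text
time_s: 6.58
eef_pos: [0.5342, 0.1667, 0.092]
eef_rot: [-0.024, -0.081, 0.996, -0.001]
wrist_force: [15.0, 3.8, -44.1]
opening: 0.236
grasp_force: 60.2
[ 2.000e-01 -6.907e+01 -3.927e+01 -7.200e-01  5.130e+00  6.000e-02] [ 0.0917  0.3427  1.7132 -0.0026  1.1335 -1.6406] [ 0.66949857 -2.52702432  0.02399125]
```

View pics/w2.png

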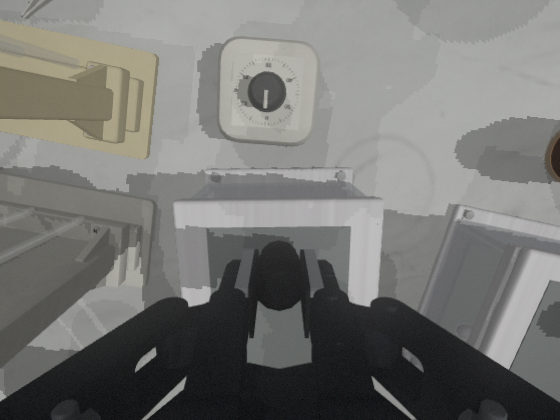

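The wrist view shows the knob centred between the pads at (280,275), with the lid's front corners at about (175,203) and (383,200). I'll use those corners to check the lid angle.

Run:
```python
from h import *
S=ctrl.camera_params("side"); W=ctrl.camera_params("wrist")
b=np.array([.567,.171]);a=.163
def L(x,y,z): return np.array([b[0]+x*np.cos(a)-y*np.sin(a),b[1]+x*np.sin(a)+y*np.cos(a),z])
for t in(0,.02,.04,.08,.12):
    c,s=np.cos(t),np.sin(t); x,z=-.126,.007
    X=[L(.062+x*c+z*s,y,.072-x*s+z*c) for y in(.052,-.052)]
    print(t,*[proj(W,q).round(1) for q in X],proj(S,X[0]).round(1))
print("foot front corners",[proj(W,L(-.07,y,.006)).round(1) for y in(.054,-.054)])
old=cv2.imread("pics/side0.png");new=ctrl.camera("side")
for u in(285,295,303,308):
    print(u,"old",old[200:228,u].mean(1).round().astype(int).tolist()); print(u,"new",new[200:228,u].mean(1).round().astype(int).tolist())
```

```text
0 [381.4 198.6] [173.8 198.6] [310.6 216.5]
0.02 [383. 200.] [172.2 200.1] [310.6 215.4]
0.04 [384.5 201.7] [170.6 201.7] [310.5 214.4]
0.08 [387.8 205.4] [167.3 205.4] [310.4 212.2]
0.12 [391.2 209.7] [163.8 209.8] [310.1 210.1]
foot front corners [array([353.6, 167.4]), array([202.3, 167.4])]
285 old [123, 117, 120, 120, 126, 123, 127, 196, 214, 215, 217, 207, 177, 115, 178, 179, 169, 153, 144, 138, 143, 146, 149, 149, 148, 149, 151, 150]
285 new [104, 104, 108, 106, 102, 105, 115, 165, 190, 197, 200, 188, 162, 103, 163, 162, 149, 141, 131, 125, 134, 134, 133, 134, 136, 137, 137, 136]
295 old [117, 114, 113, 114, 114, 121, 125, 123, 135, 199, 213, 214, 215, 216, 185, 130, 165, 168, 166, 169, 156, 147, 148, 149, 145, 146, 142, 139]
295 new [101, 102, 105, 105, 104, 104, 105, 110, 118, 179, 196, 197, 199, 197, 167, 111, 149, 154, 150, 156, 141, 133, 135, 133, 134, 131, 131, 130]
303 old [50, 46, 53, 56, 111, 124, 126, 126, 124, 120, 132, 196, 213, 214, 217, 202, 175, 119, 174, 180, 165, 153, 148, 149, 150, 149, 147, 148]
303 new [70, 48, 38, 47, 95, 104, 108, 111, 109, 111, 134, 184, 197, 196, 203, 182, 164, 105, 161, 160, 152, 141, 135, 136, 136, 134, 137, 135]
308 old [51, 45, 48, 63, 106, 117, 119, 124, 138, 168, 188, 211, 215, 215, 214, 215, 207, 177, 125, 200, 213, 211, 176, 128, 127, 137, 138, 142]
308 new [53, 42, 36, 54, 95, 106, 106, 105, 118, 138, 161, 186, 197, 195, 188, 187, 179, 158, 112, 182, 195, 195, 163, 117, 117, 127, 127, 130]
```

```bash
python3 jog.py '[{"ry": 0.02, "jaw": 0}, {"dx": -0.001, "ry": 0.04, "jaw": 0}, {"dx": -0.002, "ry": 0.05, "jaw": 0}, {"dx": -0.002, "ry": 0.05, "jaw": 0}]';python3 -c "
from bench import ctrl;o=ctrl.get_obs();print(o['torque'],o['joint_efforts'].round(2))"; python3 jog.py '[{"dz": -0.0005, "jaw": 0}, {"dz": -0.001, "jaw": 0}, {"dz": -0.0015, "jaw": 0}, {"dz": -0.0015, "jaw": 0}]';python3 -c "
from bench import ctrl;o=ctrl.get_obs();print(o['torque'],o['joint_efforts'].round(2))"
```

```text
time_s: 7.18
eef_pos: [0.5335, 0.1665, 0.0923]
eef_rot: [-0.052, -0.081, 0.995, -0.004]
wrist_force: [-1.3, 1.0, -30.7]
opening: 0.231
grasp_force: 61.0
[ 0.28727432 -0.57706922  0.03488121] [-2.000e-01 -6.554e+01 -4.235e+01 -2.300e-01  1.430e+00  6.000e-02]
time_s: 7.68
eef_pos: [0.5334, 0.1666, 0.0925]
eef_rot: [-0.052, -0.081, 0.995, -0.004]
wrist_force: [2.5, 0.9, -40.8]
opening: 0.232
grasp_force: 60.0
[ 0.37801428 -1.44121178  0.02320952] [ 4.000e-02 -7.047e+01 -4.352e+01 -3.200e-01  3.000e+00  9.000e-02]
```

```bash
python3 jog.py '[{"dz": -0.0005, "jaw": 0}, {"dz": -0.001, "jaw": 0}, {"dz": -0.0015, "jaw": 0}, {"dz": -0.0015, "jaw": 0}]'; python3 jog.py '[{"dz": -0.0005, "jaw": 0}, {"dz": -0.001, "jaw": 0}, {"dz": -0.0015, "jaw": 0}, {"dz": -0.0015, "jaw": 0}]'
```

```text
time_s: 8.18
eef_pos: [0.5362, 0.1669, 0.0995]
eef_rot: [-0.049, -0.081, 0.995, -0.004]
wrist_force: [-6.1, -0.8, -14.0]
opening: 0.229
grasp_force: 63.3
time_s: 8.68
eef_pos: [0.5388, 0.1674, 0.1032]
eef_rot: [-0.046, -0.082, 0.996, -0.004]
wrist_force: [-6.3, 1.4, -14.2]
opening: 0.232
grasp_force: 62.5
```

The seal let go. I'll measure the lid angle before moving further.

```bash
python3 jog.py '[{"jaw": 0}, {"jaw": 0}]'
python3 - <<'E'
from h import *
S=ctrl.camera_params("side"); W=ctrl.camera_params("wrist")
w=ctrl.camera("wrist"); new=ctrl.camera("side")
b=np.array([.567,.171]);a=.163
def L(x,y,z): return np.array([b[0]+x*np.cos(a)-y*np.sin(a),b[1]+x*np.sin(a)+y*np.cos(a),z])
for t in(0,.08,.12,.14,.16,.18):
    c,s=np.cos(t),np.sin(t); x,z=-.126,.007
    X=[L(.062+x*c+z*s,y,.072-x*s+z*c) for y in(.052,-.052)]
    print(t,*[proj(W,q).round(1) for q in X],proj(S,X[0]).round(1))
a=np.hstack([cv2.resize(w[150:260,150:410],None,fx=1.8,fy=1.8,interpolation=2)[:198], cv2.resize(new[190:240,260:330],None,fx=3.96,fy=3.96,interpolation=0)[:198]])
print(a.shape); cv2.imwrite("pics/f1.png",a)
E
```

```text
time_s: 8.93
eef_pos: [0.5388, 0.1674, 0.1033]
eef_rot: [-0.046, -0.082, 0.996, -0.004]
wrist_force: [-6.2, 1.3, -13.2]
opening: 0.233
grasp_force: 62.5
0 [374.8 186.9] [180.8 186.7] [310.6 216.5]
0.08 [380.4 191.6] [175.1 191.5] [310.4 212.2]
0.12 [383.4 194.8] [172.  194.6] [310.1 210.1]
0.14 [384.9 196.6] [170.4 196.5] [310. 209.]
0.16 [386.5 198.6] [168.8 198.4] [309.8 207.9]
0.18 [388.1 200.7] [167.2 200.6] [309.6 206.8]
(198, 745, 3)
```

View pics/f1.png

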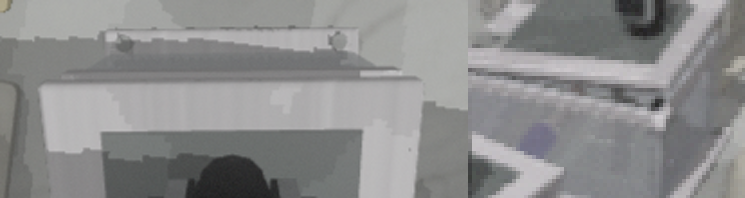

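The picture shows the lid ajar. Its wrist-view corners, about (172,197) and (385,195), and the side-view corner, at row 211, both give roughly 0.12 rad. I'll hold it there.

```bash
for i in 1 2 3; do python3 jog.py '[{"jaw": 0}, {"jaw": 0}, {"jaw": 0}, {"jaw": 0}, {"jaw": 0}, {"jaw": 0}, {"jaw": 0}, {"jaw": 0}, {"jaw": 0}, {"jaw": 0}]'; done
```

```text
time_s: 10.28
eef_pos: [0.5388, 0.1674, 0.1032]
eef_rot: [-0.046, -0.082, 0.996, -0.004]
wrist_force: [-5.7, 1.3, -14.6]
opening: 0.233
grasp_force: 62.5
time_s: 11.52
eef_pos: [0.5388, 0.1674, 0.1032]
eef_rot: [-0.046, -0.082, 0.996, -0.004]
wrist_force: [-6.1, 1.1, -14.7]
opening: 0.232
grasp_force: 62.5
time_s: 12.78
eef_pos: [0.5388, 0.1674, 0.1033]
eef_rot: [-0.046, -0.082, 0.996, -0.004]
wrist_force: [-5.4, 0.9, -13.8]
opening: 0.23
grasp_force: 62.5
```

Steady for well over 3 s, so I'm handing in.

```bash
python3 -c "
from bench import ctrl;print(ctrl.hand_in())"
```

```text
the job is handed in; nothing more can be done
None
```

I handed the job in with the gripper still holding the timer box's lid ajar, at about 0.12 rad (15 mm at the front edge) by camera estimate, steady for about 4 s; the seal needed over 40 N of pull rather than about 14 N, I saw no sign of anything else being disturbed, and hand-in returned no verdict.

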